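# Hang the little gilt frame on its pegboard hook and tug it

### The job

Take the little gilt picture frame out of the slotted rack and hang it by its ring on the free brass hook of the small pegboard. Before you let go, tug it down gently with about half a kilo of pull (never anywhere near two kilos on the hook, in any direction) to make sure the hook has it, then leave it hanging still. Do not disturb the dark frame, the set square, the thread spool or the tape dispenser.

Things in the scene. Friction and masses are not known exactly. Their poses are not given: they have to be found in the camera images.
- frame_center (a point): Centre of the gilt picture frame: rigid block 60 mm wide (y), 78 mm tall (z, up), 18 mm deep (x), 0.11 to 0.23 kg. It stands upright in a slot (21 mm wide, 16 mm deep, open at both ends) of a wooden rack, its underside 12 mm above the counter, its two sides 4 mm proud of the rack. Gripped by its 60 mm sides in the upper half, the way to the ring stays free.
- frame_ring (a point): Middle of the top bar of the rigid brass ring on the gilt frame, 61 mm above frame_center. 4 mm wire, standing in the frame's own plane; the opening is 20 mm wide at the frame, arching in to about 10 mm at the top, and 20 mm high from the frame's top edge to the underside of the bar. Axes as frame_center.
- hook: Free brass hook; origin on the pegboard's face, -x out of it, z up. A 5 mm wire prong runs out along -x to 66 mm, then bends up at about 50 degrees into a lip: its end's middle 74 mm out, 10 mm above the prong's axis (rounded top 12.5 mm above). Stiff but crooked in its slot: the wire slopes, putting the lip up to 11 mm higher or lower than said, and these poses do not show it.
- hook_seat (a point): Point on the nominal (level) axis of the brass prong, 58 mm out from the board, just behind the lip: a good place for the ring. A ring hanging on the prong has the middle of its top bar 4.5 mm above the real, sloping wire's axis. Axes as hook.
- walnut_frame: Bystander: dark wooden frame of the same size and shape (60 x 18 x 78 mm plus steel ring), in the other slot of the rack, 72 mm from the gilt frame along the frames' x axis. Origin at the middle of its underside.
- set_square: Bystander: brass open triangle, 4 mm thick, 130 mm wide, hanging loose by its upper corner on a second, black hook 80 mm lower and 160 mm to one side of the brass hook. Origin in its upper inner corner.
- thread_spool: Bystander: thread spool, 34 mm across, 50 mm tall, standing on the counter. Origin at the middle of its underside.
- tape_dispenser: Bystander: gold tape dispenser, 55 x 130 x 76 mm tall, on the counter. Origin at the middle of its underside.
- pegboard: White desktop pegboard standing fixed on the counter, 400 mm wide (y), 10 mm thick, its top 275 mm above the counter; its origin is on the counter below its middle, and its face with the hooks looks to its -x. The brass hook is 235 mm up, 80 mm to one side of the middle; the black hook the same to the other side, 155 mm up.
Not all that is in view belongs to the job. Of the things that look like the part that bears frame_center, the middle-sized one is meant.

How it is judged:
By the outcome, as a careful person would: the job done as asked, in the order asked, and still so for the second after the job is handed in, with the robot touching nothing.
It also fails if it takes over 61 s, if anything falls off the work surface, if the arm or the gripper's body presses on something with over 40 N, if the wrist force passes 120 N, or if a joint passes its speed limit or range.

### The arm

A 6-joint arm with a two-finger parallel gripper is mounted at the origin on the work surface. World frame = base frame: x ahead of the robot, y to its left, z up, the work surface at z = 0. Lengths are in m, angles in rad, forces in N, time in s.
With the tool pointing down it reaches from about 0.375 to 0.975 m from the base axis. Payload 3.8 kg.
Tool frame: the origin (TCP) lies on the centre line of the jaws, within the pads' length; the fingertips stand 14 mm ahead of it and the grasp point (between the pads) lies 5 mm behind it (bot.finger_overhang is the distance from the TCP to the fingertips, in m); y points along the fingers, x is the direction in which the jaws open and shut, and the axes are right-handed (so a half turn about y gives the same grasp; the last joint's range is limited). The gripper opens to 85 mm and grips with 20 to 120 N. Pads are 22 mm wide; open, the fingers measure 114 mm over their backs; the gripper's body (76 mm by 85 mm) begins 54 mm behind the grasp point. The pads swing forward as they close: fully open they stand 13 mm farther back than shut.
Start: joints at [1.301, 0.264, 1.604, -0, 1.274, -0.037], TCP at [0.156, 0.657, 0.245] pointing down, gripper open.
Joint ranges: [-2.63, 2.63], [-0.94, 2.18], [0.31, 2.57], [-1.31, 4.45], [0, 2.66], [-2.55, 2.55]. Speed limits (rad/s): [2.57, 2.57, 3.14, 3.14, 3.14, 3.14].

### API

Orientations are given as a rotation vector (axis times angle).
In Python, from workcell import readout, read_camera, bot, spotter gives the robot as it stands.
- The arm moves only by the tool jog_arm, never from a script. Its argument "increments" is a list of rows, each a list of 7 numbers: the shift along the tool's x, y, z in m, then the turn, a rotation vector about the tool's x, y, z in rad, then the opening, from 0 (shut) to 1 (fully open). A call has 1 to 10 rows; each row shifts and turns the pose as measured when the row begins, along the tool's axes as they then stand; what a row does not reach is not made up. A row lasts 1/8 s, in which the tool goes at most 62.5 mm and 10.7 degrees, less where a joint would pass 70% of its speed; a pose out of reach is approached as far as the arm can. A call with a gripper value outside its range is refused whole. The fingers move at their own pace and stop on an object; "force" is the grip in N (left out, the last holds). Time passes only in rows, so rows that do not move let the fingers close. It gives the time, the measured TCP pose, the force and the opening at its end, in the units of the state.
- readout.read_state(): the state, without advancing time (a new reading comes with each control period).
- read_camera(name): name is "side" or "top"; returns a dict with "img" (480x640x3 uint8, blue, green, red), "range_z" (480x640 float32, m along the optical axis (not along the pixel's ray), 0 where there is no reading), "fx", "fy", "cx", "cy" (pixels), "distortion" ([k1, k2, p1, p2, k3] as OpenCV has them; the pictures are not rectified), "world_from_camera" (4x4, takes a point from camera to world coordinates). Camera axes: x right, y down, z forward; pixel columns grow to the right and rows downward; lengths in m; the calibration is good to about 2 mm. A picture is of the moment at which its call begins.
- bot.finish_job(): hands the job in, once; it reports no verdict.
Trained networks look in a picture, given as the dict that the camera call returned (one of the last four; its "shot" number tells which), for a name from the list of things; names that differ only in an ending like _2 or _b are one class to them, and where a whole thing is asked for, a point or a joint stands for the part that bears it (a point fixed in the world has none). Each returns a list of dicts, best first, with "p" (0 to 1); they miss things now and then, are a little off and sometimes report something else, mostly with a low value. They report only what shows in the picture. A call takes as long as a camera call. They do not tell look-alikes from the thing itself.
- spotter.masks_of(picture, thing): "mask" (480x640 bool, what is visible of it) and "location" ([column, row] in pixels, amid what is visible of it).
- spotter.spot_point(picture, thing): "location" ([column, row] in pixels: a listed point, or the origin of a listed thing).
The state is a dict: "time": time; "q": joint angles; "joint_vel": joint speeds; "joint_torque": joint torques, N m; "tool_pos": TCP position; "tcp_rot": TCP orientation; "wrist_force": force on the tool from outside, world axes, zero at the start; "torque": the same for the moment, N m; "width": opening from 0.0 (shut) to 1.0 (fully open).
Only numpy, scipy, OpenCV 4.12 (cv2) and the standard library are available. Lean on these libraries where they do the work, as an engineer would, in place of code of your own. Each camera call takes 0.05 s, during which the arm holds its last target. There are 200 camera calls.

## Working session

There is one attempt and no reset: what is moved stays moved. The work goes in short steps, Python scripts to look and compute and a tool call to move; the robot and the scene stay as the last step left them, time stands still between calls to the robot, and variables do not carry over. Pictures are saved under pics/ and viewed, about 8 in all and at most 12, crops included, and the job is handed in when it is done.

Besides the shell and the picture viewer there is one more tool, called after "Emit:" as a command line: name --pt "numbers of a row" for each row, then --argument value for the rest. jog_arm: Moves the arm, as the interface text tells. Its arguments: {"type":"object","properties":{"increments":{"type":"array"},"force":{"type":"number"}},"required":["increments"]}

```bash
ls; mkdir -p pics; cat > h.py <<'E'
import numpy as np, cv2
from workcell import readout, read_camera, bot, spotter
from scipy.spatial.transform import Rotation as R
def K(p): return np.array([[p['fx'],0,p['cx']],[0,p['fy'],p['cy']],[0,0,1.]])
def rays(p,uv):
    uv=np.asarray(uv,float).reshape(-1,1,2)
    n=cv2.undistortPoints(uv,K(p),np.array(p['distortion'])).reshape(-1,2)
    return np.c_[n,np.ones(len(n))]
def w(p,uv,z):
    r=rays(p,uv)*np.asarray(z).reshape(-1,1); T=np.array(p['world_from_camera'])
    return r@T[:3,:3].T+T[:3,3]
def proj(p,X):
    T=np.linalg.inv(np.array(p['world_from_camera']))
    rv,_=cv2.Rodrigues(T[:3,:3]); return cv2.projectPoints(np.asarray(X,float).reshape(-1,1,3),rv,T[:3,3],K(p),np.array(p['distortion']))[0].reshape(-1,2)
def cloud(p,mask):
    v,u=np.nonzero(mask&(p['range_z']>0)); return w(p,np.c_[u,v],p['range_z'][v,u])
def d(p,uv):
    u,v=np.round(uv).astype(int); a=p['range_z'][max(v-1,0):v+2,max(u-1,0):u+2]; a=a[a>0]; return np.median(a) if len(a) else 0
E
python3 - <<'E'
from h import *
print({k:v for k,v in readout.read_state().items()})
for c in ('side','top'):
    p=read_camera(c); cv2.imwrite(f'pics/{c}0.png',p['img'])
    print(c,p['fx'],p['distortion'],np.round(p['world_from_camera'],3).tolist())
    for n in 'frame_center frame_ring hook hook_seat walnut_frame set_square thread_spool tape_dispenser pegboard'.split():
        for r in spotter.spot_point(p,n)[:4]:
            z=d(p,r['location']); print(n,round(r['p'],2),np.round(r['location'],1),np.round(w(p,[r['location']],[z])[0],4) if z else None)
E
```

```text
pics
{'time': 0.0, 'q': array([ 1.30105214e+00,  2.64751402e-01,  1.60540063e+00,  2.46606822e-05,
        1.27371933e+00, -3.68627108e-02]), 'joint_vel': array([ 0.00044266, -0.00073382,  0.00245042,  0.0031349 , -0.00147164,
       -0.00090643]), 'joint_torque': array([-1.53184115e-03, -5.15108442e+01, -3.67315543e+01, -1.52567172e-04,
        1.29704241e-02,  2.42925347e-05]), 'tool_pos': array([0.15555584, 0.65609225, 0.24394881]), 'tcp_rot': array([-1.31176731, -1.03459721,  1.03769207]), 'wrist_force': array([-0.05995726,  0.12725085, -0.38656572]), 'torque': array([-0.01423858,  0.03240047, -0.0288242 ]), 'width': 1.000534048965205}
side 610.631232095511 [-0.012259  0.        0.        0.        0.      ] [[0.939, -0.237, 0.251, 0.263], [-0.344, -0.602, 0.72, -0.784], [-0.019, -0.762, -0.647, 0.937], [0.0, 0.0, 0.0, 1.0]]
frame_center 0.89 [359.9 357.2] [ 0.5735 -0.1514  0.0513]
frame_center 0.82 [426.7 352.1] [ 0.6815 -0.1988  0.0725]
frame_center 0.57 [381.4 414.6] [ 0.5672 -0.2592  0.0258]
frame_ring 0.95 [432.4 320.1] [ 0.7658 -0.0824  0.0016]
frame_ring 0.71 [357.3 334.3]
[... 956 characters left out ...]
me_ring 0.85 [486.5 251.9] [ 0.5696 -0.2616  0.0771]
frame_ring 0.69 [150.1 236.7] [0.5801 0.3515 0.1681]
frame_ring 0.67 [460.  180.9] [ 0.691  -0.1949  0.1419]
hook 0.56 [137.7 333.7] [0.4191 0.334  0.2579]
hook_seat 0.75 [175.9 323.3] [0.4352 0.2807 0.2424]
hook_seat 0.59 [427.  252.8] [ 0.5658 -0.1421  0.0894]
hook_seat 0.5 [301.  164.5] [0.7555 0.096  0.0229]
walnut_frame 0.89 [389.9 264.5] [ 0.5445 -0.0732  0.0799]
set_square 0.9 [152.9 240.4] [0.5747 0.3482 0.1618]
thread_spool 0.51 [297.4 347.3] [0.3897 0.0994 0.05  ]
tape_dispenser 0.94 [300.7 167.1] [0.738  0.096  0.0615]
tape_dispenser 0.68 [432. 249.] [ 0.5727 -0.1514  0.0914]
pegboard 0.85 [167.3 290.1] [ 0.4979  0.3651 -0.0008]
```

View pics/side0.png

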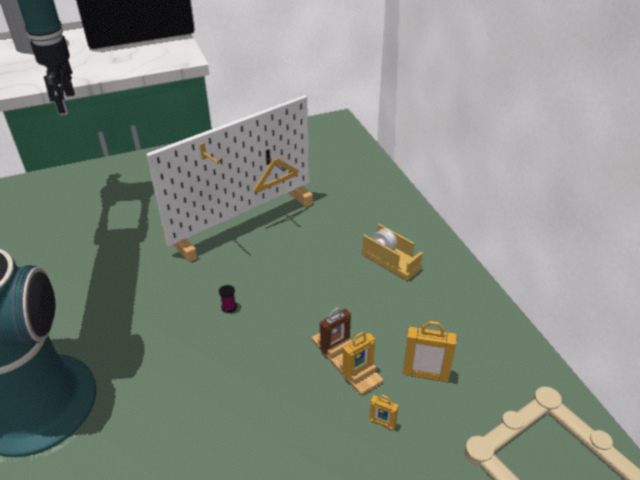

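View pics/top0.png

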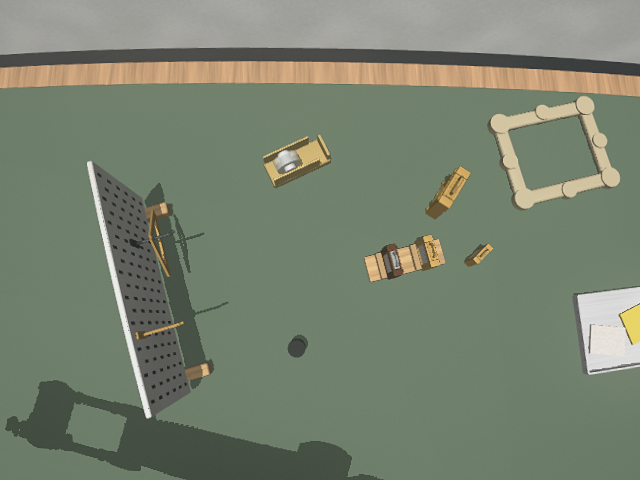

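Side view: the gilt look-alikes are at (360,357) in the rack (middle size), (430,352) large, loose, and (383,413) small, loose. I choose the one in the rack. The brass hook is at (205,155), the set square at (275,178) and the spool at (228,298).

```bash
python3 - <<'E'
from h import *
P={}
for c in ('side','top'):
    p=P[c]=read_camera(c)
    for n in ('frame_center','walnut_frame'):
        for r in spotter.masks_of(p,n)[:3]:
            X=cloud(p,r['mask']); print(c,n,round(r['p'],2),np.round(r['location']),len(X),'lo',np.round(np.percentile(X,2,0),3),'hi',np.round(np.percentile(X,98,0),3))
            for lo,hi in ((.083,.097),(.075,.100),(.1,.125)):
                S=X[(X[:,2]>lo)&(X[:,2]<hi)]
                if len(S)>15:
                    rc=cv2.minAreaRect((S[:,:2]*1000).astype(np.float32)); print('   z',lo,hi,len(S),np.round(np.median(S,0),4),'rect',np.round(rc[0],1),np.round(rc[1],1),round(rc[2],1))
    for r in spotter.masks_of(p,'pegboard')[:1]:
        X=cloud(p,cv2.erode(r['mask'].astype(np.uint8),np.ones((5,5)))>0)
        a=None
        for _ in range(6):
            m=X.mean(0); n=np.linalg.svd(X-m,full_matrices=0)[2][2]; n*=-np.sign(n[1]); e=(X-m)@n; X=X[abs(e-np.median(e))<max(.003,1.5*np.std(e))] 
        print(c,'peg',len(X),m,n,'lo',X.min(0),'hi',X.max(0),'std',np.std((X-m)@n))
        np.save(f'peg_{c}.npy',np.r_[m,n])
        # points in front of the plane
        v,u=np.nonzero(p['range_z']>0); A=w(p,np.c_[u,v],p['range_z'][v,u])
        D=(A-m)@n; t=np.array([-n[1],n[0],0]); S=(A-m)@t
        k=(D>.012)&(D<.1)&(abs(S)<.2)&(A[:,2]>.2)&(A[:,2]<.3)
        for i in np.argsort(D[k])[::4]: print('  hk',u[k][i],v[k][i],round(D[k][i],4),np.round(A[k][i],4),round(S[k][i],4))
a=P['side']['img'][310:400,310:410]; b=P['top']['img'][225:290,360:460]; a=cv2.resize(a,(400,360),interpolation=2); b=cv2.resize(b,(400,260),interpolation=2)
c=cv2.resize(P['side']['img'][140:175,190:230],(400,350),interpolation=2); e=cv2.resize(P['top']['img'][310:345,125:190],(400,215),interpolation=2)
o=np.zeros((600,800,3),np.uint8); o[:360,:400]=a; o[:260,400:]=b
o[360:575,400:]=e; o[360:,:400]=cv2.resize(c,(400,240)); cv2.imwrite('pics/crop1.png',o)
E
```

```text
side frame_center 0.8 [433. 350.] 2428 lo [ 0.649 -0.224  0.003] hi [ 0.721 -0.169  0.133]
   z 0.083 0.097 226 [ 0.685  -0.201   0.0891] rect [ 683.2 -202. ] [ 8.2 83.2] 57.4
   z 0.075 0.1 403 [ 0.6846 -0.2009  0.0871] rect [ 683.4 -201.6] [ 9.  83.2] 57.4
   z 0.1 0.125 684 [ 0.6868 -0.1961  0.1097] rect [ 688.7 -193.7] [28.9 83.7] 57.4
side frame_center 0.8 [382. 414.] 765 lo [ 0.55  -0.28   0.001] hi [ 0.589 -0.217  0.074]
side walnut_frame 0.8 [334. 332.] 1025 lo [ 0.523 -0.095  0.001] hi [0.593 0.004 0.11 ]
   z 0.083 0.097 314 [ 0.5517 -0.0823  0.0904] rect [552.8 -80.5] [60.8 21.1] 14.4
   z 0.075 0.1 391 [ 0.5505 -0.0829  0.0897] rect [552.9 -80.5] [60.9 21.1] 14.4
   z 0.1 0.125 37 [ 0.5485 -0.0809  0.1115] rect [551.9 -79.7] [25.1  7.1] 5.1
side peg 10103 [0.47062658 0.35621934 0.16906507] [ 0.29058617 -0.95684585 -0.00238485] lo [0.30347741 0.30278783 0.01775183] hi [0.68007829 0.42252596 0.27748362] std 0.001534140663172558
  hk 204 154 0.0137 [0.4174 0.3256 0.2383] -0.0598
  hk 206 154 0.0189 [0.4209 0.3212 0.2401] -0.0577
  hk 208 155 0.0267 [0.4237 0.3139 0.2413] -0.
[... 2675 characters left out ...]
8 0.0474 [0.428  0.2923 0.2433] -0.0739
  hk 170 328 0.0499 [0.428  0.2898 0.2415] -0.0746
  hk 171 326 0.0528 [0.4311 0.2876 0.244 ] -0.0722
  hk 172 327 0.0538 [0.4296 0.2861 0.2438] -0.0741
  hk 173 325 0.0562 [0.4326 0.2846 0.2442] -0.0716
  hk 174 326 0.0575 [0.4312 0.2827 0.2451] -0.0736
  hk 175 325 0.0593 [0.4327 0.2814 0.2447] -0.0725
  hk 176 324 0.0613 [0.4342 0.2797 0.2455] -0.0715
  hk 177 323 0.0631 [0.4357 0.2783 0.2451] -0.0705
  hk 179 325 0.065 [0.4328 0.2754 0.2442] -0.0742
  hk 180 324 0.068 [0.4344 0.2728 0.2484] -0.0734
  hk 181 322 0.0718 [0.4375 0.2698 0.2547] -0.0713
  hk 182 322 0.0728 [0.4375 0.2687 0.2531] -0.0716
  hk 183 321 0.0754 [0.439  0.2665 0.2559] -0.0707
```

View pics/crop1.png

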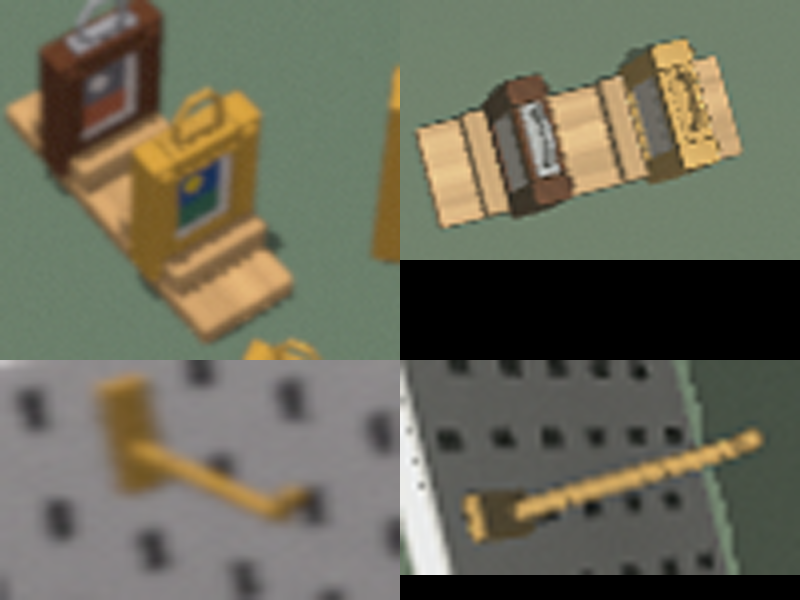

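The crop confirms the rack frame is the middle-sized one, with the ring free on top at side (357,338). The prong slopes up: the axis is about 7 mm high at the seat. Plan: a side grip with the tool tilted 45° toward the board.

```bash
cat > plan.py <<'E'
from h import *
def tgt(h,th,sgn):
    h=np.r_[np.array(h)/np.linalg.norm(h),0]; t=np.cross(h,[0,0,1])*sgn; a=np.sin(th)*h-np.cos(th)*np.array([0,0,1])
    return R.from_matrix(np.c_[t,a,np.cross(t,a)])
def rows(wps,n,p=None,Rc=None):
    s=readout.read_state(); p=s['tool_pos'] if p is None else p; Rc=R.from_rotvec(s['tcp_rot']) if Rc is None else Rc
    for (q,Rt),k in zip(wps,n):
        w=(Rc.inv()*Rt).as_rotvec(); dp=(np.array(q)-p)/k
        for i in range(k):
            Ri=Rc*R.from_rotvec(w*i/k); print('[',', '.join(f'{x:.4f}' for x in np.r_[Ri.inv().apply(dp),w/k]),']')
        p=np.array(q); Rc=Rt; print('-- at',np.round(p,4))
def now():
    s=readout.read_state(); print('t',round(s['time'],2),'p',np.round(s['tool_pos'],4),'q',np.round(s['q'],2),'F',np.round(s['wrist_force'],1),'w',round(s['width'],3)); return s
E
python3 - <<'E'
from plan import *
s=now(); Rc=R.from_rotvec(s['tcp_rot']); print(Rc.as_matrix().round(3))
for g in (1,-1):
    Rt=tgt([-.243,.970],np.pi/4,g); print(g,(Rc.inv()*Rt).magnitude()*57.3)
rows([([.156,.656,.42],Rc)],[3])
for g in (1,-1):
    Rt=tgt([-.243,.970],np.pi/4,g); a=Rt.as_matrix()[:,1]; G=np.array([.5704,-.1500,.070])
    pre=G+.005*a-.10*a; mid=np.array([.45,.0,.40]); print(g,pre); rows([(pre+[0,0,.2],Rt),(pre,Rt)],[20,4],p=np.array([.156,.656,.42]),Rc=Rc)
E
```

```text
t 1.4 p [0.1557 0.6568 0.2453] q [ 1.3   0.26  1.6  -0.    1.27 -0.04] F [ 0.2 -0.6  0.7] w 1.003
[[ 0.231  0.    -0.973]
 [ 0.973 -0.     0.231]
 [-0.    -1.    -0.   ]]
1 75.74415841326793
-1 122.6419361142128
[ -0.0002, -0.0582, -0.0001, 0.0000, 0.0000, 0.0000 ]
[ -0.0002, -0.0582, -0.0001, 0.0000, 0.0000, 0.0000 ]
[ -0.0002, -0.0582, -0.0001, 0.0000, 0.0000, 0.0000 ]
-- at [0.156 0.656 0.42 ]
1 [ 0.58672398 -0.21516155  0.13717514]
[ -0.0374, 0.0041, -0.0310, 0.0352, 0.0517, -0.0214 ]
[ -0.0358, 0.0022, -0.0330, 0.0352, 0.0517, -0.0214 ]
[ -0.0341, 0.0003, -0.0349, 0.0352, 0.0517, -0.0214 ]
[ -0.0322, -0.0017, -0.0366, 0.0352, 0.0517, -0.0214 ]
[ -0.0303, -0.0037, -0.0381, 0.0352, 0.0517, -0.0214 ]
[ -0.0282, -0.0057, -0.0394, 0.0352, 0.0517, -0.0214 ]
[ -0.0259, -0.0076, -0.0406, 0.0352, 0.0517, -0.0214 ]
[ -0.0236, -0.0096, -0.0416, 0.0352, 0.0517, -0.0214 ]
[ -0.0212, -0.0116, -0.0423, 0.0352, 0.0517, -0.0214 ]
[ -0.0188, -0.0135, -0.0429, 0.0352, 0.0517, -0.0214 ]
[ -0.0162, -0.0154, -0.0433, 0.0352, 0.0517, -0.0214 ]
[ -0.0136, -0.0173, -0.0435, 0.0352, 0.0517, -0.0214 ]
[ -
[... 1438 characters left out ...]
160, 0.0201, -0.0243, -0.0963, -0.0399 ]
[ -0.0387, -0.0181, 0.0235, -0.0243, -0.0963, -0.0399 ]
[ -0.0355, -0.0202, 0.0266, -0.0243, -0.0963, -0.0399 ]
[ -0.0320, -0.0222, 0.0294, -0.0243, -0.0963, -0.0399 ]
[ -0.0281, -0.0242, 0.0317, -0.0243, -0.0963, -0.0399 ]
[ -0.0239, -0.0260, 0.0336, -0.0243, -0.0963, -0.0399 ]
[ -0.0196, -0.0277, 0.0350, -0.0243, -0.0963, -0.0399 ]
[ -0.0150, -0.0293, 0.0360, -0.0243, -0.0963, -0.0399 ]
-- at [ 0.5867 -0.2152  0.3372]
[ 0.0000, 0.0354, 0.0354, 0.0000, 0.0000, 0.0000 ]
[ 0.0000, 0.0354, 0.0354, 0.0000, 0.0000, 0.0000 ]
[ 0.0000, 0.0354, 0.0354, 0.0000, 0.0000, 0.0000 ]
[ 0.0000, 0.0354, 0.0354, 0.0000, 0.0000, 0.0000 ]
-- at [ 0.5867 -0.2152  0.1372]
```

Emit:
jog_arm --pt "0 -0.058 0 0 0 0 1" --pt "0 -0.058 0 0 0 0 1" --pt "0 -0.058 0 0 0 0 1" --pt "-0.037 0.004 -0.031 0.035 0.052 -0.021 1" --pt "-0.036 0.002 -0.033 0.035 0.052 -0.021 1" --pt "-0.034 0 -0.035 0.035 0.052 -0.021 1" --pt "-0.032 -0.002 -0.037 0.035 0.052 -0.021 1" --pt "-0.03 -0.004 -0.038 0.035 0.052 -0.021 1" --pt "-0.028 -0.006 -0.039 0.035 0.052 -0.021 1" --pt "-0.026 -0.008 -0.041 0.035 0.052 -0.021 1"

```text
time: 2.65
tool_pos: [0.3085, 0.3471, 0.3975]
tcp_rot: [-1.143, -0.696, 0.744]
wrist_force: [0.8, -0.4, -1.2]
width: 0.997
```

Emit:
jog_arm --pt "-0.024 -0.01 -0.042 0.035 0.052 -0.021 1" --pt "-0.021 -0.012 -0.042 0.035 0.052 -0.021 1" --pt "-0.019 -0.013 -0.043 0.035 0.052 -0.021 1" --pt "-0.016 -0.015 -0.043 0.035 0.052 -0.021 1" --pt "-0.014 -0.017 -0.043 0.035 0.052 -0.021 1" --pt "-0.011 -0.019 -0.043 0.035 0.052 -0.021 1" --pt "-0.008 -0.021 -0.043 0.035 0.052 -0.021 1"

```text
time: 3.52
tool_pos: [0.4581, 0.0302, 0.3688]
tcp_rot: [-0.953, -0.364, 0.447]
wrist_force: [0.7, 1.1, 0.3]
width: 1.002
```

```bash
python3 - <<'E'
from plan import *
s=now(); Rt=tgt([-.243,.970],np.pi/4,1); a=Rt.as_matrix()[:,1]; G=np.array([.5704,-.1500,.070]);pre=G-.095*a
print((R.from_rotvec(s['tcp_rot']).inv()*Rt).magnitude()*57.3)
rows([(pre+[0,0,.12],Rt),(pre,Rt)],[10,3])
E
```

```text
t 3.52 p [0.4581 0.0302 0.3688] q [-0.3  -0.02  1.79  0.44  1.74 -0.88] F [0.7 1.1 0.3] w 1.002
21.624353611183604
[ -0.0029, -0.0055, -0.0292, 0.0205, 0.0298, -0.0109 ]
[ -0.0019, -0.0062, -0.0292, 0.0205, 0.0298, -0.0109 ]
[ -0.0010, -0.0068, -0.0291, 0.0205, 0.0298, -0.0109 ]
[ -0.0001, -0.0074, -0.0290, 0.0205, 0.0298, -0.0109 ]
[ 0.0009, -0.0080, -0.0288, 0.0205, 0.0298, -0.0109 ]
[ 0.0018, -0.0085, -0.0286, 0.0205, 0.0298, -0.0109 ]
[ 0.0028, -0.0091, -0.0283, 0.0205, 0.0298, -0.0109 ]
[ 0.0037, -0.0096, -0.0280, 0.0205, 0.0298, -0.0109 ]
[ 0.0047, -0.0102, -0.0277, 0.0205, 0.0298, -0.0109 ]
[ 0.0056, -0.0107, -0.0273, 0.0205, 0.0298, -0.0109 ]
-- at [ 0.5867 -0.2152  0.2572]
[ 0.0000, 0.0283, -0.0283, 0.0000, 0.0000, 0.0000 ]
[ 0.0000, 0.0283, -0.0283, 0.0000, 0.0000, 0.0000 ]
[ 0.0000, 0.0283, -0.0283, 0.0000, 0.0000, 0.0000 ]
-- at [ 0.5867 -0.2152  0.1372]
```

Emit:
jog_arm --pt "-0.003 -0.006 -0.029 0.021 0.03 -0.011 1" --pt "-0.002 -0.006 -0.029 0.021 0.03 -0.011 1" --pt "-0.001 -0.007 -0.029 0.021 0.03 -0.011 1" --pt "0 -0.007 -0.029 0.021 0.03 -0.011 1" --pt "0.001 -0.008 -0.029 0.021 0.03 -0.011 1" --pt "0.002 -0.009 -0.029 0.021 0.03 -0.011 1" --pt "0.003 -0.009 -0.028 0.021 0.03 -0.011 1" --pt "0.004 -0.01 -0.028 0.021 0.03 -0.011 1" --pt "0.005 -0.01 -0.028 0.021 0.03 -0.011 1" --pt "0.006 -0.011 -0.027 0.021 0.03 -0.011 1"

```text
time: 4.78
tool_pos: [0.5914, -0.2288, 0.2538]
tcp_rot: [-0.775, -0.087, 0.217]
wrist_force: [-0.3, -0.7, 0.2]
width: 0.999
```

```bash
python3 - <<'E'
from plan import *
s=now(); Rt=tgt([-.243,.970],np.pi/4,1); a=Rt.as_matrix()[:,1]; G=np.array([.5704,-.1500,.070]);pre=G-.095*a
print((R.from_rotvec(s['tcp_rot']).inv()*Rt).magnitude()*57.3)
rows([(pre,Rt)],[5])
E
```

```text
t 4.78 p [ 0.5914 -0.2288  0.2538] q [-0.65  0.54  1.39  0.49  1.84 -0.9 ] F [-0.3 -0.7  0.2] w 0.999
1.1096687103139105
[ -0.0003, 0.0184, -0.0146, -0.0014, -0.0028, 0.0023 ]
[ -0.0003, 0.0184, -0.0146, -0.0014, -0.0028, 0.0023 ]
[ -0.0003, 0.0185, -0.0145, -0.0014, -0.0028, 0.0023 ]
[ -0.0003, 0.0185, -0.0145, -0.0014, -0.0028, 0.0023 ]
[ -0.0002, 0.0185, -0.0145, -0.0014, -0.0028, 0.0023 ]
-- at [ 0.5867 -0.2152  0.1372]
```

Emit:
jog_arm --pt "0 0.018 -0.015 -0.001 -0.003 0.002 1" --pt "0 0.018 -0.015 -0.001 -0.003 0.002 1" --pt "0 0.018 -0.015 -0.001 -0.003 0.002 1" --pt "0 0.018 -0.015 -0.001 -0.003 0.002 1" --pt "0 0.018 -0.015 -0.001 -0.003 0.002 1" --pt "0 0 0 0 0 0 1"

```text
time: 5.52
tool_pos: [0.587, -0.2156, 0.1273]
tcp_rot: [-0.777, -0.095, 0.235]
wrist_force: [1.3, 0.6, 0.2]
width: 1.001
```

```bash
python3 - <<'E'
from plan import *
s=now(); Rt=tgt([-.243,.970],np.pi/4,1); a=Rt.as_matrix()[:,1]; G=np.array([.5704,-.1500,.070])
print((R.from_rotvec(s['tcp_rot']).inv()*Rt).as_rotvec()*57.3)
rows([(G-.04*a,Rt),(G+.007*a,Rt)],[3,4])
a=read_camera('side')['img'][260:420,280:480]; b=read_camera('top')['img'][180:340,360:560]
cv2.imwrite('pics/pre.png',np.hstack([cv2.resize(x,(400,320),interpolation=2) for x in (a,b)]))
E
```

```text
t 5.53 p [ 0.587  -0.2156  0.1273] q [-0.64  0.64  1.49  0.47  1.66 -1.  ] F [1.3 0.6 0.2] w 1.001
[-0.24536099  0.03057472 -0.14579571]
[ -0.0000, 0.0161, 0.0024, -0.0014, 0.0002, -0.0008 ]
[ -0.0000, 0.0161, 0.0024, -0.0014, 0.0002, -0.0008 ]
[ -0.0000, 0.0161, 0.0024, -0.0014, 0.0002, -0.0008 ]
-- at [ 0.5773 -0.1774  0.0983]
[ -0.0000, 0.0118, 0.0000, 0.0000, 0.0000, 0.0000 ]
[ -0.0000, 0.0118, 0.0000, 0.0000, 0.0000, 0.0000 ]
[ -0.0000, 0.0118, 0.0000, 0.0000, 0.0000, 0.0000 ]
[ -0.0000, 0.0118, 0.0000, 0.0000, 0.0000, 0.0000 ]
-- at [ 0.5692 -0.1452  0.0651]
```

View pics/pre.png

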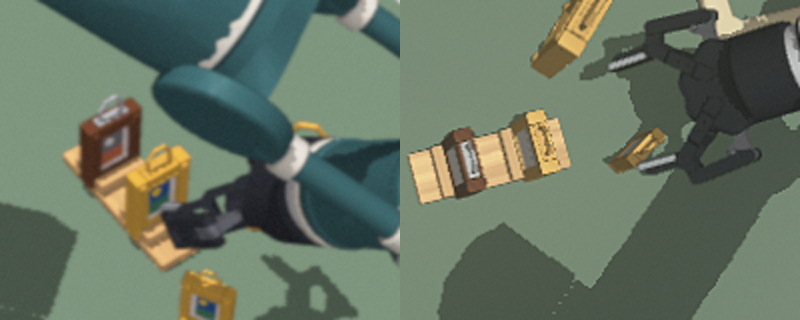

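The view is aligned: pad tips in the top crop are at (612,67) and (640,168), with the midline through the frame at (540,140). The large frame's near corner at (550,72) is close to the left finger's path, so I check that clearance.

```bash
python3 - <<'E'
from plan import *
p=read_camera('top')
for r in spotter.masks_of(p,'frame_center')[:3]:
    X=cloud(p,r['mask']); X=X[X[:,2]>.03]; D=X[:,:2]-[.5704,-.15]; h=D@[-.243,.97]; t=D@[.97,.243]
    print(r['location'],r['p'],'t',np.percentile(t,[1,99]),'h at low t',np.median(h[t<np.percentile(t,5)]),'h',np.percentile(h,[1,99]),'z',np.percentile(X[:,2],99))
E
```

```text
[428.4, 253.2] 0.66 t [-0.03010329  0.02916871] h at low t 0.0064662767483264 h [-0.00849468  0.01006768] z 0.11474371676018492
[478.7, 252.8] 0.62 t [-0.04435371 -0.01271821] h at low t -0.0895884536004404 h [-0.12520051 -0.06947864] z 0.1292804621084376
[445.6, 193.3] 0.61 t [0.06867241 0.13916063] h at low t -0.047670257207806155 h [-0.10429779 -0.03331656] z 0.14355600811113448
```

```bash
python3 - <<'E'
from plan import *
p=read_camera('top'); s=now(); Rc=R.from_rotvec(s['tcp_rot'])
v,u=np.nonzero(p['range_z']>0); X=w(p,np.c_[u,v],p['range_z'][v,u]); L=Rc.inv().apply(X-s['tool_pos'])
k=(abs(L[:,0])<.09)&(L[:,1]>-.14)&(L[:,1]<.02)&(abs(L[:,2])<.03); L=L[k]
for y in np.arange(-.13,.02,.01):
    q=L[(L[:,1]>=y)&(L[:,1]<y+.01)]
    if len(q)>3: print(round(y,3),len(q),np.percentile(q[:,0],[1,99]).round(4))
E
```

```text
t 5.78 p [ 0.5892 -0.2177  0.1314] q [-0.64  0.63  1.49  0.47  1.66 -1.  ] F [-0.3 -0.1  0.3] w 0.999
-0.13 116 [-0.0376  0.0358]
-0.12 81 [-0.0373  0.0362]
-0.11 390 [-0.0674  0.0659]
-0.1 514 [-0.069   0.0675]
-0.09 368 [-0.0695  0.0687]
-0.08 312 [-0.0704  0.0699]
-0.07 354 [-0.0717  0.0709]
-0.06 277 [-0.0729  0.0724]
-0.05 147 [-0.0715  0.07  ]
-0.04 88 [-0.0575  0.0547]
-0.03 88 [-0.0572  0.0547]
-0.02 85 [-0.0568  0.056 ]
-0.01 48 [-0.0555  0.0544]
0.01 24 [0.0827 0.0899]
```

Emit:
jog_arm --pt "0 0 0 0 0 0 0.8" --pt "0 0 0 0 0 0 0.8" --pt "0 0 0 0 0 0 0.8" --pt "0 0 0 0 0 0 0.8"

```text
time: 6.28
tool_pos: [0.5903, -0.2189, 0.1338]
tcp_rot: [-0.785, -0.104, 0.231]
wrist_force: [-0.3, 0.2, 0.3]
width: 0.802
```

```bash
python3 - <<'E'
from plan import *
p=read_camera('top'); s=now(); Rc=R.from_rotvec(s['tcp_rot'])
v,u=np.nonzero(p['range_z']>0); X=w(p,np.c_[u,v],p['range_z'][v,u]); L=Rc.inv().apply(X-s['tool_pos'])
k=(abs(L[:,0])<.09)&(L[:,1]>-.14)&(L[:,1]<.04)&(abs(L[:,2])<.03); L=L[k]
for y in np.arange(-.09,.04,.01):
    q=L[(L[:,1]>=y)&(L[:,1]<y+.01)]
    if len(q)>3: print(round(y,3),len(q),np.percentile(q[:,0],[1,50,99]).round(4))
Rt=tgt([-.243,.970],np.pi/4,1); a=Rt.as_matrix()[:,1]; G=np.array([.5704,-.1500,.070])-.0015*np.array([.97,.243,0])
rows([(G-.04*a,Rt),(G+.007*a,Rt)],[4,5])
E
```

```text
t 6.33 p [ 0.5903 -0.2189  0.1338] q [-0.64  0.63  1.49  0.47  1.67 -1.  ] F [ 1.1 -0.5 -0.2] w 0.803
-0.09 398 [-0.0676 -0.0007  0.0667]
-0.08 293 [-0.0679 -0.0023  0.0654]
-0.07 322 [-0.0663 -0.0046  0.0656]
-0.06 188 [-0.067  -0.0265  0.0648]
-0.05 247 [-0.0655 -0.0337  0.064 ]
-0.04 92 [-0.0552 -0.0351  0.0542]
-0.03 84 [-0.0478  0.0341  0.0468]
-0.02 90 [-0.0481  0.0343  0.0477]
-0.01 75 [-0.0477  0.0344  0.0474]
-0.0 18 [-0.0415 -0.0003  0.0407]
0.01 17 [0.0834 0.0884 0.09  ]
0.02 55 [0.0702 0.0824 0.0893]
0.03 91 [0.0662 0.079  0.0897]
[ -0.0011, 0.0139, 0.0015, 0.0012, 0.0013, 0.0011 ]
[ -0.0011, 0.0139, 0.0014, 0.0012, 0.0013, 0.0011 ]
[ -0.0010, 0.0139, 0.0014, 0.0012, 0.0013, 0.0011 ]
[ -0.0010, 0.0139, 0.0014, 0.0012, 0.0013, 0.0011 ]
-- at [ 0.5758 -0.1778  0.0983]
[ -0.0000, 0.0094, 0.0000, 0.0000, 0.0000, 0.0000 ]
[ -0.0000, 0.0094, 0.0000, 0.0000, 0.0000, 0.0000 ]
[ -0.0000, 0.0094, 0.0000, 0.0000, 0.0000, 0.0000 ]
[ -0.0000, 0.0094, 0.0000, 0.0000, 0.0000, 0.0000 ]
[ -0.0000, 0.0094, 0.0000, 0.0000, 0.0000, 0.0000 ]
-- at [ 0.5677 -0.1456  0.0651]
```

Emit:
jog_arm --pt "-0.001 0.014 0.001 0.001 0.001 0.001 0.8" --pt "-0.001 0.014 0.001 0.001 0.001 0.001 0.8" --pt "-0.001 0.014 0.001 0.001 0.001 0.001 0.8" --pt "-0.001 0.014 0.001 0.001 0.001 0.001 0.8" --pt "0 0 0 0 0 0 0.8"

```text
time: 6.95
tool_pos: [0.5739, -0.1744, 0.0929]
tcp_rot: [-0.779, -0.095, 0.235]
wrist_force: [0.1, -0.8, -0.6]
width: 0.798
```

```bash
python3 - <<'E'
from plan import *
s=now()
Rt=tgt([-.243,.970],np.pi/4,1); a=Rt.as_matrix()[:,1]; G=np.array([.5704,-.1500,.070])-.0015*np.array([.97,.243,0])
rows([(G+.012*a,Rt)],[6])
E
```

```text
t 6.95 p [ 0.5739 -0.1744  0.0929] q [-0.6   0.62  1.59  0.49  1.57 -1.01] F [ 0.1 -0.8 -0.6] w 0.798
[ 0.0002, 0.0076, 0.0002, -0.0004, -0.0000, -0.0004 ]
[ 0.0002, 0.0076, 0.0002, -0.0004, -0.0000, -0.0004 ]
[ 0.0002, 0.0076, 0.0002, -0.0004, -0.0000, -0.0004 ]
[ 0.0002, 0.0076, 0.0002, -0.0004, -0.0000, -0.0004 ]
[ 0.0002, 0.0076, 0.0002, -0.0004, -0.0000, -0.0004 ]
[ 0.0002, 0.0076, 0.0002, -0.0004, -0.0000, -0.0004 ]
-- at [ 0.5669 -0.1421  0.0615]
```

Emit:
jog_arm --pt "0 0.008 0 0 0 0 0.8" --pt "0 0.008 0 0 0 0 0.8" --pt "0 0.008 0 0 0 0 0.8" --pt "0 0.007 0 0 0 0 0.8" --pt "0 0.007 0 0 0 0 0.8" --pt "0 0.003 0 0 0 0 0.8"

```text
time: 7.7
tool_pos: [0.5672, -0.1452, 0.0626]
tcp_rot: [-0.781, -0.097, 0.234]
wrist_force: [-0.5, -0.0, -0.4]
width: 0.803
```

```bash
python3 - <<'E'
from plan import *
s=now(); Rt=tgt([-.243,.970],np.pi/4,1); a=Rt.as_matrix()[:,1]; print(R.from_rotvec(s['tcp_rot']).inv().apply(np.array([.5704,-.15,.07])-s['tool_pos']))
a=read_camera('side')['img'][290:410,290:440]; p=read_camera('top'); b=p['img'][200:320,370:520]
cv2.imwrite('pics/g1.png',np.hstack([cv2.resize(x,(400,320),interpolation=2) for x in (a,b)]))
E
```

```text
t 7.7 p [ 0.5672 -0.1452  0.0626] q [-0.57  0.62  1.66  0.5   1.5  -1.02] F [-0.5 -0.  -0.4] w 0.803
[ 0.00195482 -0.00911115  0.00137299]
```

View pics/g1.png

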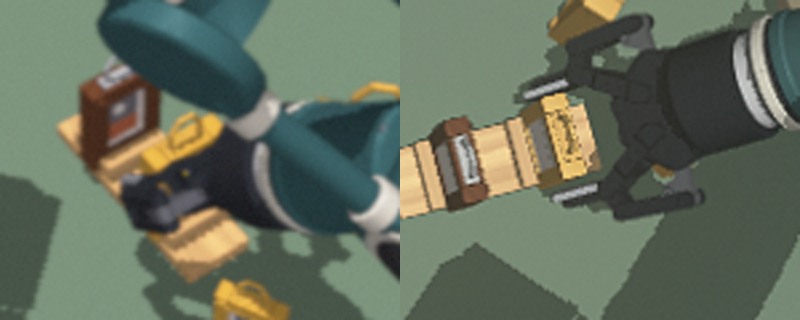

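The pads straddle the frame, at top crop (545,88) and (578,192), clear of the rack, the walnut frame and the large frame. I close now.

Emit:
jog_arm --pt "0.002 0 0 0 0 0 0.8" --pt "0 0 0 0 0 0 0.72" --pt "0 0 0 0 0 0 0.6" --pt "0 0 0 0 0 0 0.5" --pt "0 0 0 0 0 0 0.5" --pt "0 0 0 0 0 0 0.5" --force 50

```text
time: 8.55
tool_pos: [0.5699, -0.1455, 0.0633]
tcp_rot: [-0.782, -0.098, 0.233]
wrist_force: [0.4, 0.4, -0.5]
width: 0.697
```

```bash
python3 - <<'E'
from plan import *
s=now(); Rc=R.from_rotvec(s['tcp_rot'])
rows([(s['tool_pos']+[0,0,.05],Rc),(s['tool_pos']+[0,0,.24],Rc)],[5,6])
E
```

```text
t 8.55 p [ 0.5699 -0.1455  0.0633] q [-0.57  0.62  1.65  0.51  1.51 -1.02] F [ 0.4  0.4 -0.5] w 0.697
[ 0.0000, -0.0071, 0.0071, 0.0000, 0.0000, 0.0000 ]
[ 0.0000, -0.0071, 0.0071, 0.0000, 0.0000, 0.0000 ]
[ 0.0000, -0.0071, 0.0071, 0.0000, 0.0000, 0.0000 ]
[ 0.0000, -0.0071, 0.0071, 0.0000, 0.0000, 0.0000 ]
[ 0.0000, -0.0071, 0.0071, 0.0000, 0.0000, 0.0000 ]
-- at [ 0.5699 -0.1455  0.1133]
[ 0.0000, -0.0224, 0.0224, 0.0000, 0.0000, 0.0000 ]
[ 0.0000, -0.0224, 0.0224, 0.0000, 0.0000, 0.0000 ]
[ 0.0000, -0.0224, 0.0224, 0.0000, 0.0000, 0.0000 ]
[ 0.0000, -0.0224, 0.0224, 0.0000, 0.0000, 0.0000 ]
[ 0.0000, -0.0224, 0.0224, 0.0000, 0.0000, 0.0000 ]
[ 0.0000, -0.0224, 0.0224, 0.0000, 0.0000, 0.0000 ]
-- at [ 0.5699 -0.1455  0.3033]
```

Emit:
jog_arm --pt "0 -0.005 0.005 0 0 0 0.5" --pt "0 -0.005 0.005 0 0 0 0.5" --pt "0 -0.005 0.005 0 0 0 0.5" --pt "0 -0.005 0.005 0 0 0 0.5" --pt "0 -0.007 0.007 0 0 0 0.5" --pt "0 -0.014 0.014 0 0 0 0.5" --pt "0 -0.02 0.02 0 0 0 0.5" --pt "0 -0.02 0.02 0 0 0 0.5" --pt "0 -0.014 0.014 0 0 0 0.5" --pt "0 0 0 0 0 0 0.5" --force 50

```text
time: 9.8
tool_pos: [0.5701, -0.1457, 0.2078]
tcp_rot: [-0.784, -0.1, 0.232]
wrist_force: [-0.6, 0.2, -0.0]
width: 0.695
```

```bash
python3 - <<'E'
from plan import *
s=now(); Rc=R.from_rotvec(s['tcp_rot'])
p=read_camera('top'); q=read_camera('side')
for c in (p,q):
    for n in ('frame_center','frame_ring'):
        for r in spotter.spot_point(c,n)[:4]:
            z=d(c,r['location']); print(n,round(r['p'],2),np.round(r['location'],1),np.round(w(c,[r['location']],[z])[0],4))
v,u=np.nonzero(p['range_z']>0); X=w(p,np.c_[u,v],p['range_z'][v,u]); L=Rc.inv().apply(X-s['tool_pos'])
# in-hand box expected: ring/frame ahead; express in world-levelled hand frame
B=tgt([-.243,.970],np.pi/4,1)
a=q['img'][200:410,260:440]; b=p['img'][180:320,370:550]
cv2.imwrite('pics/lift.png',np.hstack([cv2.resize(a,(360,420),interpolation=2),cv2.resize(b,(440,420),interpolation=2)]))
E
```

```text
t 9.8 p [ 0.5701 -0.1457  0.2078] q [-0.57  0.46  1.59  0.51  1.69 -0.92] F [-0.6  0.2 -0. ] w 0.695
frame_center 0.72 [445.6 240.3] [ 0.5699 -0.1426  0.2154]
frame_center 0.7 [445.7 193.8] [ 0.6745 -0.1764  0.1102]
frame_center 0.35 [477.9 254.7] [ 0.5418 -0.1825  0.252 ]
frame_ring 0.88 [460.9 234.5] [ 6.161e-01 -2.370e-01  4.000e-04]
frame_ring 0.81 [460.2 181.1] [ 0.6903 -0.1949  0.1429]
frame_center 0.85 [362.7 299.7] [ 0.5413 -0.2162  0.2769]
frame_center 0.6 [380.2 414.6] [ 0.5657 -0.2578  0.0246]
frame_center 0.58 [426.8 355.9] [ 0.6832 -0.1985  0.0606]
frame_ring 0.94 [430.9 322.2] [ 0.6848 -0.1921  0.1434]
frame_ring 0.71 [361.6 276.1] [ 0.5701 -0.1488  0.2545]
frame_ring 0.62 [386.6 399.1] [ 0.573  -0.2613  0.0708]
frame_ring 0.2 [229.7 307.6] [0.3885 0.0897 0.0127]
```

View pics/lift.png

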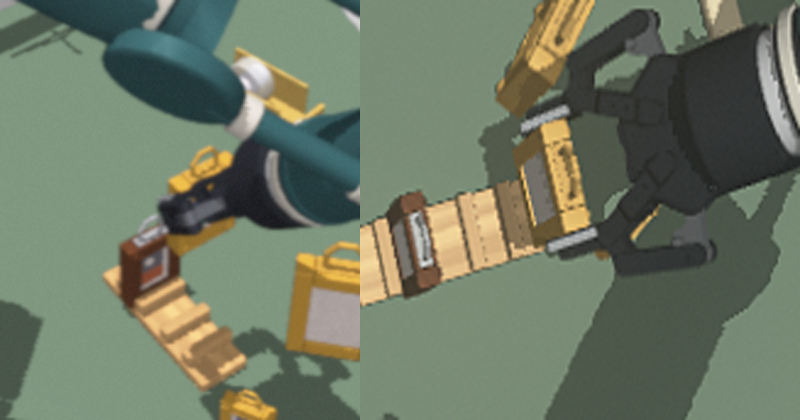

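The frame is held upright with its ring free, at side crop (207,155), and the rack and walnut frame are undisturbed. I carry it to a staging pose in front of the hook.

```bash
cat >> plan.py <<'E'
R0=R.from_rotvec([-.782,-.098,.233]); OFF=R0.inv().apply([.0003,-.0045,.0487])   # TCP->ring bar in hand
RH=R.from_rotvec([0,0,np.radians(2.75)])*R0
N=np.array([.289,-.957,0]); T=np.array([.957,.289,0]); SEAT=np.array([.4317,.2829,.2425])
def ringpt(s=None):
    s=s or readout.read_state(); return s['tool_pos']+R.from_rotvec(s['tcp_rot']).apply(OFF)
def out(r):  # (distance out from board, lateral, z) of a point
    v=r-SEAT; return np.round([.058+v@N,v@T,r[2]],4)
def tcp(D,lat,z): return SEAT*[1,1,0]+(D-.058)*N+lat*T+[0,0,z]-RH.apply(OFF)
E
python3 - <<'E'
from plan import *
s=now(); print(ringpt(s),out(ringpt(s)))
rows([(tcp(.12,0,.275),RH)],[11])
E
```

```text
t 10.1 p [ 0.5684 -0.1448  0.2039] q [-0.57  0.47  1.6   0.51  1.69 -0.92] F [-0.1  0.1 -2. ] w 0.692
[ 0.5688991  -0.14935886  0.25256175] [0.5113 0.0064 0.2526]
[ -0.0023, 0.0237, 0.0265, -0.0002, -0.0033, 0.0028 ]
[ -0.0021, 0.0237, 0.0265, -0.0002, -0.0033, 0.0028 ]
[ -0.0019, 0.0237, 0.0265, -0.0002, -0.0033, 0.0028 ]
[ -0.0018, 0.0237, 0.0266, -0.0002, -0.0033, 0.0028 ]
[ -0.0016, 0.0237, 0.0266, -0.0002, -0.0033, 0.0028 ]
[ -0.0015, 0.0237, 0.0266, -0.0002, -0.0033, 0.0028 ]
[ -0.0013, 0.0237, 0.0266, -0.0002, -0.0033, 0.0028 ]
[ -0.0012, 0.0237, 0.0266, -0.0002, -0.0033, 0.0028 ]
[ -0.0010, 0.0237, 0.0266, -0.0002, -0.0033, 0.0028 ]
[ -0.0009, 0.0237, 0.0266, -0.0002, -0.0033, 0.0028 ]
[ -0.0007, 0.0237, 0.0266, -0.0002, -0.0033, 0.0028 ]
-- at [0.4491 0.228  0.2263]
```

Emit:
jog_arm --pt "-0.001 0.012 0.02 0 -0.003 0.003 0.5" --pt "-0.001 0.024 0.027 0 -0.003 0.003 0.5" --pt "-0.001 0.024 0.027 0 -0.003 0.003 0.5" --pt "-0.001 0.024 0.027 0 -0.003 0.003 0.5" --pt "-0.001 0.024 0.027 0 -0.003 0.003 0.5" --pt "-0.001 0.024 0.027 0 -0.003 0.003 0.5" --pt "-0.001 0.024 0.027 0 -0.003 0.003 0.5" --pt "-0.001 0.024 0.027 0 -0.003 0.003 0.5" --pt "-0.001 0.02 0.022 0 -0.003 0.003 0.5" --pt "-0.001 0.01 0.012 0 -0.003 0.003 0.5"

```text
time: 11.35
tool_pos: [0.4627, 0.1798, 0.2271]
tcp_rot: [-0.768, -0.103, 0.284]
wrist_force: [-0.6, 0.1, -2.1]
width: 0.694
```

```bash
python3 - <<'E'
from plan import *
s=now(); print(ringpt(s),out(ringpt(s)))
rows([(tcp(.105,0,.270),RH)],[5])
E
```

```text
t 11.35 p [0.4627 0.1798 0.2271] q [-0.14  0.11  2.02  0.71  1.46 -0.67] F [-0.6  0.1 -2.1] w 0.694
[0.46399831 0.17484878 0.27574217] [ 0.1707 -0.0003  0.2757]
[ 0.0002, 0.0101, 0.0083, -0.0028, -0.0018, -0.0019 ]
[ 0.0002, 0.0101, 0.0083, -0.0028, -0.0018, -0.0019 ]
[ 0.0002, 0.0101, 0.0083, -0.0028, -0.0018, -0.0019 ]
[ 0.0002, 0.0101, 0.0083, -0.0028, -0.0018, -0.0019 ]
[ 0.0002, 0.0100, 0.0084, -0.0028, -0.0018, -0.0019 ]
-- at [0.4448 0.2424 0.2213]
```

Emit:
jog_arm --pt "0 0.01 0.008 -0.003 -0.002 -0.002 0.5" --pt "0 0.01 0.008 -0.003 -0.002 -0.002 0.5" --pt "0 0.01 0.008 -0.003 -0.002 -0.002 0.5" --pt "0 0.01 0.008 -0.003 -0.002 -0.002 0.5" --pt "0 0.008 0.007 -0.003 -0.002 -0.002 0.5" --pt "0 0 0 0 0 0 0.5" --pt "0 0 0 0 0 0 0.5"

```text
time: 12.22
tool_pos: [0.4432, 0.2423, 0.2202]
tcp_rot: [-0.783, -0.119, 0.278]
wrist_force: [-0.5, -0.2, -2.3]
width: 0.692
```

```bash
python3 - <<'E'
from plan import *
q=read_camera('side'); p=read_camera('top'); s=now(); r=ringpt(s); print(r,out(r),((R.from_rotvec(s['tcp_rot']).inv()*RH).as_rotvec()*57.3).round(2))
for c,m in (('side',q),('top',p)):
    P=np.load(f'peg_{c}.npy'); m0,n=P[:3],P[3:]; t=np.array([-n[1],n[0],0])
    print(c,'ring proj',proj(m,[r])[0])
    for x in spotter.spot_point(m,'frame_ring')[:3]:
        z=d(m,x['location']); print(' ',round(x['p'],2),np.round(x['location'],1),np.round(w(m,[x['location']],[z])[0],4))
    v,u=np.nonzero(m['range_z']>0); A=w(m,np.c_[u,v],m['range_z'][v,u]); L=A-r
    D=L@n; S=L@t
    k=(abs(S)<.014)&(abs(D)<.012)&(L[:,2]>-.018)&(L[:,2]<.02)
    print(' ring pts',k.sum(),'med',np.median(A[k],0).round(4),'D,S med',np.median(D[k]).round(4),np.percentile(S[k],[2,50,98]).round(4),'ztop',np.percentile(A[k][:,2],[50,95,100]).round(4))
    k=(abs(S)<.034)&(abs(D)<.014)&(L[:,2]>-.028)&(L[:,2]<-.016)
    if k.sum()>5: print(' ftop',k.sum(),np.median(A[k],0).round(4),'D',np.percentile(D[k],[2,98]).round(4),'S',np.percentile(S[k],[2,98]).round(4))
    k=((A-m0)@n>.02)&((A-m0)@n<.078)&(abs((A-SEAT)@T)<.012)&(A[:,2]>.225)&(A[:,2]<.27)
    a=A[k]; f=np.polyfit((a[(a-m0)@n<.064]-m0)@n,a[(a-m0)@n<.064][:,2],1); print(' hook',k.sum(),'z@58',np.polyval(f,.058).round(4),'slope',f[0].round(3),'maxz',a[:,2].max().round(4),'lat',np.median((a-SEAT)@T).round(4),'maxD',((a-m0)@n).max().round(4))
b=cv2.resize(q['img'][120:220,170:290],(480,400),interpolation=2); a=cv2.resize(p['img'][270:350,120:270],(750,400),interpolation=2)
o=np.zeros((600,800,3),np.uint8); o[:300,:360]=cv2.resize(b,(360,300)); o[:300,360:]=cv2.resize(a,(440,300)); cv2.imwrite('pics/stage.png',o[:300])
E
```

```text
t 12.32 p [0.4434 0.2421 0.2202] q [-0.02  0.07  2.07  0.76  1.37 -0.61] F [-0.9  0.1 -1.6] w 0.694
[0.44377933 0.23776165 0.26895446] [ 0.1047 -0.0015  0.269 ] [0.14 0.05 0.06]
side ring proj [224.6887442  160.55199788]
  0.86 [223.8 160.4] [0.4422 0.2387 0.2691]
  0.82 [433.7 322.8] [ 0.6887 -0.1949  0.1432]
  0.66 [389.3 396.7] [ 0.6048 -0.2161  0.0007]
 ring pts 23 med [0.4367 0.2373 0.2681] D,S med -0.0013 [-0.0118 -0.0067  0.0022] ztop [0.2681 0.2727 0.273 ]
 hook 41 z@58 0.2444 slope 0.113 maxz 0.2578 lat -0.0002 maxD 0.0753
top ring proj [200.30626771 318.04899067]
  0.66 [460.7 183.8] [ 0.6945 -0.2063  0.1097]
  0.52 [485.6 252.9] [ 0.5697 -0.2653  0.062 ]
 ring pts 59 med [0.4453 0.2377 0.2683] D,S med 0.0008 [-0.0124  0.0009  0.0135] ztop [0.2683 0.2732 0.274 ]
 ftop 484 [0.4438 0.2355 0.2471] D [-0.0085  0.0117] S [-0.0314  0.0314]
 hook 108 z@58 0.2432 slope 0.111 maxz 0.2569 lat 0.0006 maxD 0.0757
```

View pics/stage.png

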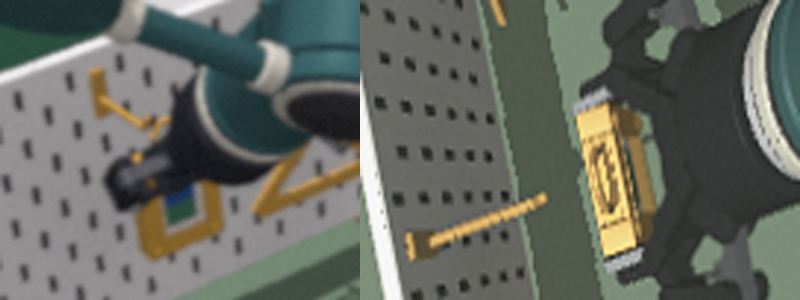

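The ring is staged 30 mm in front of the lip and laterally in line with the hook, and the cloud and kinematics agree to within about 1 mm. The lip top is at about 0.2575, so the bar should cross at about 0.2615.

```bash
python3 - <<'E'
from plan import *
s=now(); print(out(ringpt(s)))
rows([(tcp(.086,0,.2615),RH),(tcp(.073,0,.2615),RH),(tcp(.067,0,.257),RH),(tcp(.060,0,.252),RH)],[4,4,2,2])
E
```

```text
t 12.43 p [0.4434 0.2421 0.2202] q [-0.02  0.07  2.07  0.76  1.37 -0.61] F [ 0.8  0.5 -1.4] w 0.695
[ 0.1048 -0.0015  0.2689]
[ 0.0003, 0.0047, 0.0020, 0.0006, 0.0002, 0.0003 ]
[ 0.0003, 0.0047, 0.0020, 0.0006, 0.0002, 0.0003 ]
[ 0.0003, 0.0047, 0.0020, 0.0006, 0.0002, 0.0003 ]
[ 0.0004, 0.0047, 0.0020, 0.0006, 0.0002, 0.0003 ]
-- at [0.4393 0.2606 0.2128]
[ 0.0000, 0.0023, 0.0023, 0.0000, 0.0000, 0.0000 ]
[ 0.0000, 0.0023, 0.0023, 0.0000, 0.0000, 0.0000 ]
[ 0.0000, 0.0023, 0.0023, 0.0000, 0.0000, 0.0000 ]
[ 0.0000, 0.0023, 0.0023, 0.0000, 0.0000, 0.0000 ]
-- at [0.4355 0.273  0.2128]
[ 0.0000, 0.0037, 0.0005, 0.0000, 0.0000, 0.0000 ]
[ 0.0000, 0.0037, 0.0005, 0.0000, 0.0000, 0.0000 ]
-- at [0.4338 0.2788 0.2083]
[ 0.0000, 0.0042, 0.0007, 0.0000, 0.0000, 0.0000 ]
[ 0.0000, 0.0042, 0.0007, 0.0000, 0.0000, 0.0000 ]
-- at [0.4318 0.2855 0.2033]
```

Emit:
jog_arm --pt "0.001 0.005 0.002 0 0 0 0.5" --pt "0 0.005 0.002 0 0 0 0.5" --pt "0 0.005 0.002 0 0 0 0.5" --pt "0 0.004 0.002 0 0 0 0.5" --pt "0 0 0 0 0 0 0.5"

```text
time: 13.05
tool_pos: [0.4386, 0.2617, 0.2116]
tcp_rot: [-0.782, -0.118, 0.277]
wrist_force: [-0.7, -0.3, -1.2]
width: 0.694
```

```bash
python3 - <<'E'
from plan import *
s=now(); print(out(ringpt(s)))
rows([(tcp(.073,0,.2615),RH)],[4])
E
```

```text
t 13.05 p [0.4386 0.2617 0.2116] q [ 0.02  0.07  2.09  0.77  1.33 -0.6 ] F [-0.7 -0.3 -1.2] w 0.694
[ 0.0846 -0.0004  0.2603]
[ 0.0001, 0.0019, 0.0023, 0.0005, -0.0000, 0.0003 ]
[ 0.0001, 0.0019, 0.0023, 0.0005, -0.0000, 0.0003 ]
[ 0.0001, 0.0019, 0.0023, 0.0005, -0.0000, 0.0003 ]
[ 0.0001, 0.0019, 0.0023, 0.0005, -0.0000, 0.0003 ]
-- at [0.4355 0.273  0.2128]
```

Emit:
jog_arm --pt "0 0.0005 0.003 0.001 0 0 0.5" --pt "0 0.002 0.002 0 0 0 0.5" --pt "0 0.002 0.002 0 0 0 0.5" --pt "0 0 0 0 0 0 0.5"

```text
time: 13.55
tool_pos: [0.4362, 0.2699, 0.2136]
tcp_rot: [-0.782, -0.118, 0.277]
wrist_force: [0.3, -0.4, -1.6]
width: 0.694
```

```bash
python3 - <<'E'
from plan import *
s=now(); print(out(ringpt(s)))
rows([(tcp(.072,0,.2615),RH)],[2])
E
```

```text
t 13.55 p [0.4362 0.2699 0.2136] q [ 0.04  0.06  2.09  0.78  1.33 -0.59] F [ 0.3 -0.4 -1.6] w 0.694
[ 0.0761 -0.0003  0.2623]
[ 0.0001, 0.0018, 0.0012, 0.0008, 0.0001, 0.0007 ]
[ 0.0001, 0.0018, 0.0012, 0.0008, 0.0001, 0.0007 ]
-- at [0.4352 0.274  0.2128]
```

Emit:
jog_arm --pt "0 0.002 0.001 0.001 0 0 0.5" --pt "0 0.002 0.001 0 0 0 0.5" --pt "0 0.001 0.001 0 0 0 0.5" --pt "0 0 0 0 0 0 0.5"

```text
time: 14.05
tool_pos: [0.4345, 0.2757, 0.2121]
tcp_rot: [-0.78, -0.117, 0.277]
wrist_force: [0.8, -0.4, -1.3]
width: 0.69
```

```bash
python3 - <<'E'
from plan import *
s=now(); print(out(ringpt(s)))
rows([(tcp(.066,0,.2575),RH),(tcp(.060,0,.252),RH)],[2,2])
q=read_camera('side'); p=read_camera('top')
b=cv2.resize(q['img'][135:195,185:245],(400,400),interpolation=2); a=cv2.resize(p['img'][295:345,150:210],(400,333),interpolation=2)
o=np.zeros((400,800,3),np.uint8); o[:,:400]=b; o[:333,400:]=a; cv2.imwrite('pics/cross.png',o)
E
```

```text
t 14.05 p [0.4345 0.2757 0.2121] q [ 0.05  0.06  2.09  0.79  1.32 -0.58] F [ 0.8 -0.4 -1.3] w 0.69
[ 0.0701 -0.0003  0.2608]
[ 0.0001, 0.0026, 0.0003, 0.0000, -0.0000, 0.0008 ]
[ 0.0001, 0.0026, 0.0003, 0.0000, -0.0000, 0.0008 ]
-- at [0.4335 0.2797 0.2088]
[ -0.0000, 0.0041, 0.0002, 0.0000, 0.0000, 0.0000 ]
[ -0.0000, 0.0041, 0.0002, 0.0000, 0.0000, 0.0000 ]
-- at [0.4318 0.2855 0.2033]
```

View pics/cross.png

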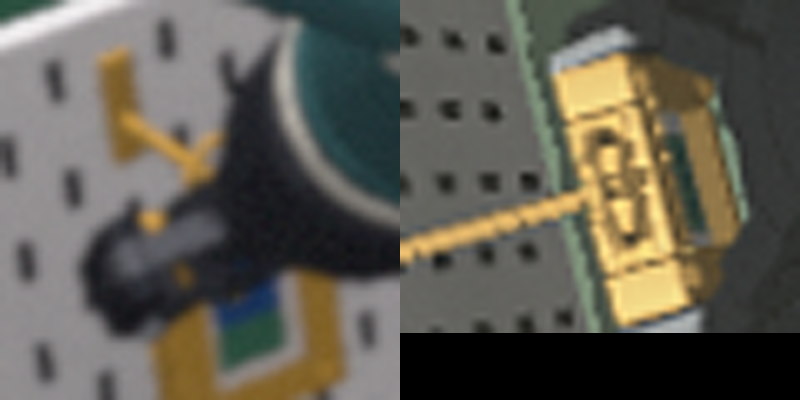

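The prong enters the ring's middle, at top crop (600,190), with no contact force. I go on over the lip and down.

Emit:
jog_arm --pt "0 0.003 0 0 0 0 0.5" --pt "0 0.003 0 0 0 0 0.5" --pt "0 0.003 0 0 0 0 0.5" --pt "0 0.003 0 0 0 0 0.5" --pt "0 0 0 0 0 0 0.5"

```text
time: 14.78
tool_pos: [0.4318, 0.2843, 0.2028]
tcp_rot: [-0.78, -0.117, 0.277]
wrist_force: [-0.9, 0.0, -2.4]
width: 0.693
```

```bash
python3 - <<'E'
from plan import *
s=now(); print(out(ringpt(s)))
rows([(tcp(.058,0,.2475),RH)],[4])
E
```

```text
t 14.78 p [0.4318 0.2843 0.2028] q [ 0.07  0.07  2.1   0.8   1.29 -0.59] F [-0.9  0.  -2.4] w 0.693
[ 0.0611 -0.0003  0.2515]
[ 0.0001, 0.0013, -0.0002, 0.0000, -0.0001, 0.0003 ]
[ 0.0001, 0.0013, -0.0002, 0.0000, -0.0001, 0.0003 ]
[ 0.0001, 0.0013, -0.0002, 0.0000, -0.0001, 0.0003 ]
[ 0.0001, 0.0013, -0.0002, 0.0000, -0.0001, 0.0003 ]
-- at [0.4312 0.2874 0.1988]
```

Emit:
jog_arm --pt "0 0.0015 0 0 0 0 0.5" --pt "0 0.001 0 0 0 0 0.5" --pt "0 0 0 0 0 0 0.5"

```text
time: 15.15
tool_pos: [0.4314, 0.2861, 0.2011]
tcp_rot: [-0.78, -0.117, 0.277]
wrist_force: [0.2, 0.7, -2.0]
width: 0.689
```

```bash
python3 - <<'E'
from plan import *
s=now(); print(out(ringpt(s)))
E
```

```text
t 15.15 p [0.4314 0.2861 0.2011] q [ 0.07  0.08  2.1   0.8   1.29 -0.59] F [ 0.2  0.7 -2. ] w 0.689
[ 5.930e-02 -2.000e-04  2.498e-01]
```

Emit:
jog_arm --pt "0 0.0007 -0.0005 0 0 0 0.5" --pt "0 0.0007 -0.0006 0 0 0 0.5"

```text
time: 15.4
tool_pos: [0.4315, 0.2863, 0.1993]
tcp_rot: [-0.78, -0.118, 0.277]
wrist_force: [0.3, 0.2, -0.7]
width: 0.695
```

Emit:
jog_arm --pt "0 0.0005 -0.0005 0 0 0 0.5"

```text
time: 15.52
tool_pos: [0.4315, 0.2863, 0.1986]
tcp_rot: [-0.78, -0.118, 0.277]
wrist_force: [-0.5, -0.5, -1.4]
width: 0.69
```

Emit:
jog_arm --pt "0 0.0005 -0.0005 0 0 0 0.5"

```text
time: 15.65
tool_pos: [0.4315, 0.2863, 0.1978]
tcp_rot: [-0.78, -0.118, 0.277]
wrist_force: [0.2, -0.2, -0.9]
width: 0.693
```

Bar z is about 0.2466, so contact should come soon. I keep to small steps.

Emit:
jog_arm --pt "0 0.0003 -0.0003 0 0 0 0.5"

```text
time: 15.78
tool_pos: [0.4315, 0.2863, 0.1973]
tcp_rot: [-0.78, -0.118, 0.277]
wrist_force: [0.7, 0.1, -1.9]
width: 0.693
```

Emit:
jog_arm --pt "0 0.0003 -0.0003 0 0 0 0.5"

```text
time: 15.9
tool_pos: [0.4315, 0.2863, 0.1969]
tcp_rot: [-0.78, -0.117, 0.277]
wrist_force: [-0.0, -1.3, -1.1]
width: 0.696
```

Emit:
jog_arm --pt "0 0.0003 -0.0003 0 0 0 0.5"

```text
time: 16.02
tool_pos: [0.4316, 0.2863, 0.1967]
tcp_rot: [-0.78, -0.118, 0.277]
wrist_force: [-0.2, -0.4, 0.5]
width: 0.694
```

Emit:
jog_arm --pt "0 0.0003 -0.0003 0 0 0 0.5"

```text
time: 16.15
tool_pos: [0.4316, 0.2864, 0.1967]
tcp_rot: [-0.779, -0.118, 0.277]
wrist_force: [-0.2, -0.5, 1.9]
width: 0.695
```

Emit:
jog_arm --pt "0 0.0003 -0.0003 0 0 0 0.5"

```text
time: 16.27
tool_pos: [0.4317, 0.2865, 0.1966]
tcp_rot: [-0.779, -0.118, 0.277]
wrist_force: [-0.4, -0.9, 2.2]
width: 0.691
```

Emit:
jog_arm --pt "0 0.0004 -0.0004 0 0 0 0.5"

```text
time: 16.4
tool_pos: [0.4317, 0.2866, 0.1965]
tcp_rot: [-0.778, -0.119, 0.277]
wrist_force: [-1.0, -2.2, 3.0]
width: 0.691
```

Emit:
jog_arm --pt "0 0.0004 -0.0004 0 0 0 0.5"

```text
time: 16.52
tool_pos: [0.4318, 0.2867, 0.1964]
tcp_rot: [-0.778, -0.119, 0.277]
wrist_force: [-2.6, -2.1, 3.1]
width: 0.69
```

Emit:
jog_arm --pt "0 0.0004 -0.0004 0 0 0 0.5"

```text
time: 16.65
tool_pos: [0.4318, 0.2868, 0.1963]
tcp_rot: [-0.777, -0.119, 0.277]
wrist_force: [-1.6, -2.2, 5.1]
width: 0.691
```

Emit:
jog_arm --pt "0 0.0003 -0.0003 0 0 0 0.5" --pt "0 0.0003 -0.0003 0 0 0 0.5"

```text
time: 16.9
tool_pos: [0.432, 0.287, 0.1963]
tcp_rot: [-0.776, -0.12, 0.277]
wrist_force: [-2.5, -1.8, 5.5]
width: 0.694
```

```bash
python3 - <<'E'
from plan import *
f=[]
for i in range(4):
    read_camera('top'); f.append(readout.read_state()['wrist_force'])
print(np.mean(f,0).round(2)); s=now(); print(out(ringpt(s)),((R.from_rotvec(s['tcp_rot']).inv()*RH).as_rotvec()*57.3).round(2))
E
```

```text
[-2.14 -2.24  5.33]
t 17.1 p [0.432  0.287  0.1963] q [ 0.07  0.08  2.11  0.81  1.28 -0.6 ] F [-2.1 -1.5  5.7] w 0.694
[0.0588 0.0005 0.2449] [-0.21  0.17  0.15]
```

The tug held: about 5.3 N of pull beyond the weight, with the bar seated at 0.245 and no slip. I relax it, then open.

Emit:
jog_arm --pt "-0.0003 -0.0004 0.0004 0 0 0 0.5" --pt "0 0 0 0 0 0 0.5"

```text
time: 17.35
tool_pos: [0.4319, 0.2869, 0.1964]
tcp_rot: [-0.777, -0.12, 0.276]
wrist_force: [-0.2, -1.4, 2.9]
width: 0.697
```

```bash
python3 - <<'E'
from plan import *
f=[]
for i in range(4):
    read_camera('top'); f.append(readout.read_state()['wrist_force'])
print(np.mean(f,0).round(2)); s=now(); print(out(ringpt(s)))
E
```

```text
[-0.8  -1.45  2.08]
t 17.55 p [0.4319 0.2869 0.1965] q [ 0.07  0.08  2.11  0.81  1.28 -0.6 ] F [-1.5 -1.8  1.5] w 0.694
[0.0588 0.0003 0.2452]
```

Emit:
jog_arm --pt "-0.0001 -0.0005 0.0001 0 0 0 0.5" --pt "0 0 0 0 0 0 0.5"

```text
time: 17.8
tool_pos: [0.4318, 0.2867, 0.1965]
tcp_rot: [-0.777, -0.12, 0.276]
wrist_force: [-0.8, -0.1, 1.5]
width: 0.689
```

```bash
python3 - <<'E'
from plan import *
f=[]
for i in range(4):
    read_camera('top'); f.append(readout.read_state()['wrist_force'])
print(np.mean(f,0).round(2)); s=now(); print(out(ringpt(s)))
E
```

```text
[0.04 0.2  1.08]
t 18.0 p [0.4318 0.2867 0.1966] q [ 0.07  0.08  2.11  0.81  1.28 -0.6 ] F [0.7 0.2 0.2] w 0.697
[5.900e-02 2.000e-04 2.453e-01]
```

Emit:
jog_arm --pt "0 0 0 0 0 0 0.71" --pt "0 0 0 0 0 0 0.73" --pt "0 0 0 0 0 0 0.76" --pt "0 0 0 0 0 0 0.82" --pt "0 0 0 0 0 0 0.9" --pt "0 0 0 0 0 0 0.9" --pt "0 0 0 0 0 0 0.9"

```text
time: 18.88
tool_pos: [0.4318, 0.2863, 0.1957]
tcp_rot: [-0.778, -0.119, 0.276]
wrist_force: [0.3, -0.2, -0.2]
width: 0.899
```

```bash
python3 - <<'E'
from plan import *
q=read_camera('side'); p=read_camera('top'); s=now()
b=cv2.resize(q['img'][130:210,180:260],(400,400),interpolation=2); a=cv2.resize(p['img'][280:350,130:210],(400,350),interpolation=2)
o=np.zeros((400,800,3),np.uint8); o[:,:400]=b; o[:350,400:]=a; cv2.imwrite('pics/open.png',o)
E
```

```text
t 18.98 p [0.4318 0.2862 0.1957] q [ 0.07  0.08  2.11  0.81  1.28 -0.6 ] F [ 0.4 -0.3 -0.4] w 0.902
```

View pics/open.png

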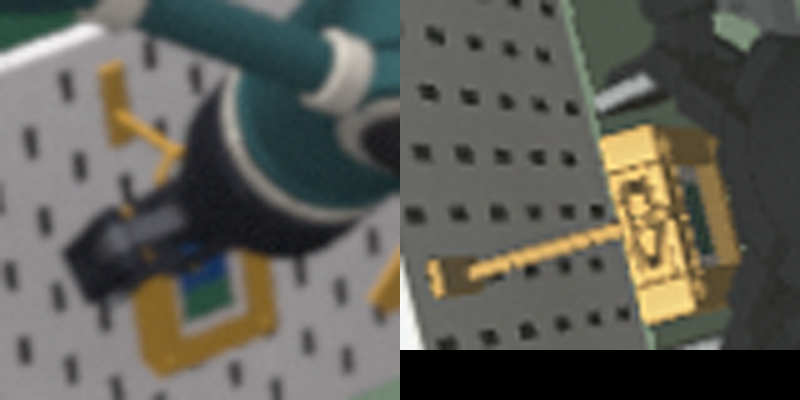

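The frame hangs on the prong, free of both pads. I back off along the fingers.

Emit:
jog_arm --pt "0 -0.004 0 0 0 0 0.95" --pt "0 -0.008 0 0 0 0 0.95" --pt "0 -0.012 0 0 0 0 0.95" --pt "0 -0.015 0 0 0 0 0.95" --pt "0 -0.02 0 0 0 0 0.95" --pt "0 -0.025 0 0 0 0 0.95" --pt "0 -0.03 0 0 0 0 0.95" --pt "0 -0.03 0 0 0 0 0.95" --pt "0 -0.03 0 0 0 0 0.95" --pt "0 0 0 0 0 0 0.95"

```text
time: 20.23
tool_pos: [0.4699, 0.1595, 0.3285]
tcp_rot: [-0.781, -0.123, 0.272]
wrist_force: [0.8, -0.1, -0.2]
width: 0.947
```

```bash
python3 - <<'E'
from plan import *
s=now()
q=read_camera('side'); p=read_camera('top')
for c in (q,p):
    for n in ('walnut_frame','set_square','thread_spool','tape_dispenser','frame_ring'):
        for r in spotter.spot_point(c,n)[:1 if n!='frame_ring' else 3]:
            z=d(c,r['location']); print(n,round(r['p'],2),np.round(r['location'],1),np.round(w(c,[r['location']],[z])[0],4))
cv2.imwrite('pics/end.png',np.hstack([cv2.resize(q['img'][90:400,140:460],(400,388)),cv2.resize(p['img'][140:360,70:470],(400,388))]))
E
```

```text
t 20.23 p [0.4699 0.1595 0.3285] q [-0.17  0.02  1.91  0.69  1.61 -0.58] F [ 0.8 -0.1 -0.2] w 0.947
walnut_frame 0.58 [333.6 346.8] [ 0.5449 -0.0951  0.029 ]
set_square 0.66 [275.3 162.2] [0.5792 0.3511 0.1622]
thread_spool 0.96 [230.6 307. ] [0.3907 0.0911 0.0122]
tape_dispenser 0.6 [391.9 261.8] [0.7485 0.0735 0.034 ]
frame_ring 0.84 [217.2 158.6] [0.4355 0.2745 0.2533]
frame_ring 0.7 [428.3 322.7] [ 0.6817 -0.1892  0.1403]
frame_ring 0.63 [387.4 397.6] [ 0.5734 -0.2627  0.0766]
set_square 0.66 [151.4 235.4] [0.5829 0.3504 0.1649]
thread_spool 0.53 [298.8 346.9] [0.3905 0.0967 0.0503]
tape_dispenser 0.84 [300.6 163.7] [0.7574 0.0969 0.0224]
frame_ring 0.7 [175.2 323.3] [0.4353 0.2805 0.2471]
```

View pics/end.png

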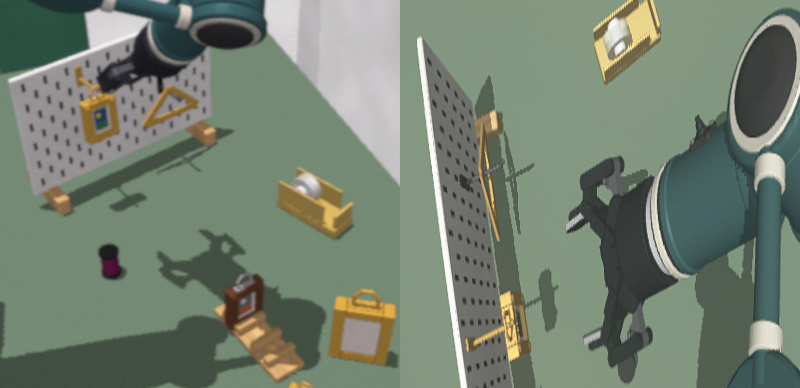

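The frame hangs on the hook at side crop (98,118), and the bystanders are in place. I let it settle and check that it is still.

Emit:
jog_arm --pt "0 -0.02 0 0 0 0 0.95" --pt "0 0 0 0 0 0 0.95" --pt "0 0 0 0 0 0 0.95" --pt "0 0 0 0 0 0 0.95" --pt "0 0 0 0 0 0 0.95" --pt "0 0 0 0 0 0 0.95" --pt "0 0 0 0 0 0 0.95" --pt "0 0 0 0 0 0 0.95" --pt "0 0 0 0 0 0 0.95" --pt "0 0 0 0 0 0 0.95"

```text
time: 22.08
tool_pos: [0.4722, 0.147, 0.3409]
tcp_rot: [-0.78, -0.119, 0.277]
wrist_force: [0.1, -0.3, 0.3]
width: 0.947
```

```bash
python3 - <<'E'
from plan import *
for i in range(6):
    p=read_camera('top'); v,u=np.nonzero(p['range_z']>0); A=w(p,np.c_[u,v],p['range_z'][v,u]); L=A-SEAT
    k=(abs(L@T)<.035)&(abs(L@N)<.02)&(A[:,2]>.12)&(A[:,2]<.226)
    k&=abs(A[:,2]-.223)<.006
    print(k.sum(),A[k].mean(0).round(4),(.058+(L@N)[k].mean()).round(4))
now(); bot.finish_job()
E
```

```text
373 [0.4332 0.2787 0.2232] 0.0624
380 [0.4329 0.2788 0.2232] 0.0623
375 [0.4334 0.2789 0.2232] 0.0623
374 [0.4328 0.2787 0.2232] 0.0623
374 [0.433  0.2788 0.2232] 0.0623
376 [0.4332 0.2787 0.2231] 0.0625
t 22.38 p [0.4722 0.147  0.3409] q [-0.19  0.02  1.88  0.68  1.65 -0.58] F [-0.6 -0.5 -0.8] w 0.949
the job is handed in; nothing more can be done
```

The gilt frame now hangs by its ring on the free brass hook, and the job was handed in at about 22 s.

- **Choice:** I took the middle-sized of the three gilt look-alikes, the one standing in the rack. I gripped it by its sides at about 50 N, with the tool tilted 45°.
- **Tug:** Before letting go I pulled down with about 5.3 N, which made about 7 N on the hook counting the frame's estimated weight. Sideways force was about 3 N. The ring held without slipping.
- **Last checks:** Over six pictures the frame's top edge stayed within about 0.3 mm, so it hangs still. The gripper is open and about 19 cm clear, and the wrist force reads about zero.
- **Bystanders:** The walnut frame, set square, spool and dispenser look unmoved. Their re-measured positions match the start to about 1 cm for most and 2 cm for the dispenser. I put that down to detector scatter, but I did not check it more finely.
- **Small disagreement:** The ring seated about 1.5 mm lower than I had estimated from the images.

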